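# Open the safety cap of the contact-cleaner bottle

## Task

Pull the green handle post to slide the cleaner bottle out from under the plywood canopy, all the way to the end stop of its slide. Then press the red push-and-turn safety cap down, keep it pressed while you twist it about a quarter turn anticlockwise (seen from above), and lift it off. Finish holding the cap in the gripper, upright and still, straight above the open bottle and about 6 cm higher than it sat (do not let go of it or put it down); leave the bottle at the end stop and everything else on the desk where it is.

Things in the scene. Friction and masses are not known exactly. Their poses are not given: they have to be found in the camera images.
- station: Fixed bottle slide: dark steel base rail 100 x 420 mm along its own y axis. Origin on the desk under the rail's middle, z up. A grey carriage carries bottle and handle post along the rail. At the start the bottle's axis is at x 0, y +100 mm, under the canopy; slid out it moves along the station's -y to y -50 mm. Nothing but the carriage (and the cap) moves.
- canopy (a point): Centre of the top of the fixed plywood canopy, 130 mm (station x) x 145 mm (station y), on two posts at its +y end. It covers station y +55 to +200 mm; underside 200 mm, top 216 mm above the desk, so 24 mm above the cap: no room to grip the cap there.
- carriage (a joint): Travel of the carriage in m along the station's -y direction: 0 = bottle fully under the canopy (as it starts), 0.15 = at the end stop, fully out. About 6 N of sliding friction; it stays where it is left.
- handle (a point): Grip point of the green handle post on the carriage: upright, round, 20 mm in diameter, flat top 115 mm above the desk; this point is on its axis, 90 mm above the desk. It stands 140 mm from the bottle's axis on the station's -y side and moves with the carriage; free all round down to 35 mm above the desk.
- cap_center (a point): Centre of the loose red round safety cap, 46 mm in diameter, 38 mm high (19 mm above and below this point), about 40 g, axis z up. Locked, the point is 157 mm above the desk and 18 mm are free between the cap's underside and the bottle's sloping shoulder at the neck. The x axis follows the two white marks on its top, parallel to the station's x while locked.
- cap: The same cap; origin at the centre of its underside, z up. Two inner lugs lock it: pulling, or turning unpressed, does not free it. Press it down at least 3.5 mm (bottoms at about 5.7 mm) against a spring of 4 to 8 N and keep it down while turning anticlockwise seen from above (clockwise is blocked). At 50 to 125 degrees of turn it is free and lifts straight off.
- cap_seat (a point): Point on the bottle's axis where the locked cap's centre sits, 157 mm above the desk; moves with the carriage, axes as the station's. Bottle: pale, 60 mm in diameter, yellow band, cannot turn; shoulder from 106 to 120 mm, white neck (24 mm in diameter, lugs to 37 mm) to 155 mm above the desk. The cap is clear of the neck once its centre is 20 mm above this point.
- joystick: Black joystick, base 110 x 110 x 34 mm, ball top at 113 mm; origin under its middle. Bystander.
- dust_cover: Clear blue cartridge dust cover, an open tray 110 x 75 x 24 mm; origin under its middle. Bystander.
- heat_sink: Copper fin block 50 x 50 x 34 mm; origin under its middle. Bystander.
- trigger: Smoky plastic shoulder trigger, about 42 x 32 x 19 mm; origin under its middle. Bystander.
- brush: Cleaning brush 160 mm long, lying along its x axis. Bystander.
- screw_cup: Small aluminium screw cup 60 mm in diameter, 40 mm high; origin under its middle. Bystander.

How it is judged:
On the way, in this order (a step that is already met when the one before it is completed fails the run):
1. the carriage is slid out to its end stop with the cap still on (value of joint carriage above 0.14 m and z of cap_center in the frame of cap_seat below 0.005 m), for 0.1 s.
2. the cap is pressed down at least 2.5 mm, not yet turned (z of cap_center in the frame of cap_seat below -0.0025 m and angle between the x axis of cap_center and the x axis of cap_seat, either way round below 0.4 rad), for 0.05 s.
3. the cap is turned more than 43 degrees while still on the neck (angle between the x axis of cap_center and the x axis of cap_seat, either way round above 0.75 rad and z of cap_center in the frame of cap_seat below 0.008 m), for 0.05 s.
At the end, for the whole second after the job is handed in: The cap is gripped by the fingers (over 1 N), touches nothing of the bottle, is held still (under 20 mm/s) and upright (within 14 degrees), its centre 35 to 110 mm above where it sat locked and within 25 mm of the bottle's axis; the carriage is within 15 mm of its end stop (z of cap_center in the frame of cap_seat between 0.035 and 0.11 m and horizontal distance between cap_center and cap_seat below 0.025 m and angle between cap_center's own z axis and vertical below 0.25 rad and contact force between the fingers and cap above 1 N and contact force between cap and station below 0.1 N and linear speed of cap below 0.02 m/s and value of joint carriage above 0.135 m); the arm keeps its last pose, push and grip.
It fails at once if a bystander is moved more than 20 mm (distance of any of joystick, dust_cover, heat_sink, trigger, brush, screw_cup from where it was at the start of the episode above 0.02 m).
It also fails if it takes over 54 s, if anything falls off the work surface, if the arm or the gripper's body presses on something with over 40 N, if the wrist force passes 120 N, or if a joint passes its speed limit or range.

## Robot

A 6-joint arm with a two-finger parallel gripper is mounted at the origin on the work surface. World frame = base frame: x ahead of the robot, y to its left, z up, the work surface at z = 0. Lengths are in m, angles in rad, forces in N, time in s.
With the tool pointing down it reaches from about 0.4 to 0.825 m from the base axis. Payload 7 kg.
Tool frame: the origin (TCP) lies between the finger pads; the fingertips stand 8 mm ahead of it and the grasp point (between the pads) lies 11 mm behind it (arm.finger_overhang is the distance from the TCP to the fingertips, in m); z points along the fingers, y is the line along which they close (so a half turn about z gives the same grasp; the last joint's range is limited). The gripper opens to 88 mm and grips with 3 to 60 N. Pads are 19 mm wide; open, the fingers measure 130 mm over their backs; the gripper's body (78 mm by 193 mm) begins 47 mm behind the grasp point.
Start: joints at [-0.886, 0.359, 0.012, 0, -1.224, -0.288], TCP at [0.261, -0.623, 0.235] pointing down, gripper open.
Joint ranges: [-3.07, 3.07], [-1.43, 2.12], [-1.02, 1.25], [-3.03, 1.67], [-3.05, -0], [-3.03, 3.03]. Speed limits (rad/s): [2.39, 2.39, 3.01, 3.14, 3.14, 3.14].

## Interface

Orientations are given as [roll, pitch, yaw] about the fixed x, y, z axes, in that order (R = Rz(yaw) Ry(pitch) Rx(roll)).
In Python, from station import arm gives the robot as it stands.
- The arm moves only by the tool move_arm, never from a script. Its argument "rows" is text: rows parted by semicolons, each of 7 numbers parted by spaces: the turn, a rotation vector about the tool's x, y, z in degrees, then the shift along the tool's x, y, z in m, then the finger opening in m, from 0 to 0.0876. A call has 1 to 8 rows; each row shifts and turns the commanded pose from where the row before left it, along the tool's axes as they then stand; what a row does not reach is not made up. A row lasts 1/8 s, in which the tool goes at most 62.5 mm and 10.7 degrees, less where a joint would pass 70% of its speed; a pose out of reach is approached as far as the arm can. A call is refused whole if a number of a shift passes 0.0625 or a number of a turn 10.7, either way. A call with a gripper value outside its range is refused whole. The fingers move at their own pace and stop on an object; "squeeze" is the grip in N (left out, the last holds). Time passes only in rows, so rows that do not move let the fingers close. It gives the time, the measured TCP pose, the force, the opening and the grip force at its end, in the units of the state.
- arm.get_state(): the state, without advancing time (a new reading comes with each control period).
- arm.grab_frame(name): name is "scene" or "top" or "wrist"; returns (picture, depth): 384x512x3 uint8, blue, green, red; 384x512 float32, m along the optical axis (not along the pixel's ray), 0 where there is no reading.
- arm.camera_model(name): a dict with "mtx" (3x3 intrinsics, pixels), "camera_from_world" (4x4, takes a point from world to camera coordinates); the wrist camera has in their place "mount" (4x4, takes a point from camera to tool coordinates, whose origin is the TCP and whose axes are the flange's). Camera axes: x right, y down, z forward; pixel columns grow to the right and rows downward; lengths in m; the calibration is good to about 2 mm. A picture is of the moment at which its call begins: read the wrist's pose just before it. camera_model takes no time and is no camera call.
- arm.job_done(): hands the job in; it is judged then, once.
The state is a dict: "t": time; "q": joint angles; "qd": joint speeds; "joint_efforts": joint torques, N m; "eef_pos": TCP position; "ee_rot": TCP orientation; "force": force on the tool from outside, world axes, zero at the start; "moment": the same for the moment, N m; "width": finger opening in m; "gripper_force": force on a finger pad.
Only numpy, scipy, OpenCV 4.12 (cv2) and the standard library are available. Lean on these libraries where they do the work, as an engineer would, in place of code of your own. Each camera call takes 0.05 s, during which the arm holds its last target. There are 200 camera calls.

## Working session

There is one attempt and no reset: what is moved stays moved. The work goes in short steps, Python scripts to look and compute and a tool call to move; the robot and the scene stay as the last step left them, time stands still between calls to the robot, and variables do not carry over. Pictures are saved under pics/ and viewed, at most 10 in all, crops included, and the job is handed in when it is done.

Besides the shell and the picture viewer there is one more tool, called after "Emit:" in YAML: its name, and indented under it one key for each argument. move_arm: Moves the arm, as the interface text tells. Its arguments: {"type":"object","properties":{"rows":{"type":"string"},"squeeze":{"type":"number"}},"required":["rows"]}

```bash
mkdir -p pics; python3 - <<'E'
from station import arm
import cv2,numpy as np
s=arm.get_state();print(s['t'],s['eef_pos'],s['ee_rot'],s['width'])
for n in('scene','top'):
    p,d=arm.grab_frame(n);cv2.imwrite(f'pics/{n}0.png',p);np.savez(f'{n}0.npz',p=p,d=d)
    print(arm.camera_model(n))
E
```

```text
0.0 [ 0.26064644 -0.6221259   0.23363202] [ 3.13995604e+00 -1.41534734e-04 -2.74493095e+00] 0.08779318027687306
{'mtx': array([[428.69327683,   0.        , 261.71386992],
       [  0.        , 428.69327683, 186.2018902 ],
       [  0.        ,   0.        ,   1.        ]]), 'camera_from_world': array([[-0.0369658 ,  0.99928414, -0.00804574,  0.01064724],
       [ 0.63502114,  0.01727269, -0.77230163, -0.22259488],
       [-0.7716098 , -0.03365796, -0.63520505,  1.74337986],
       [ 0.        ,  0.        ,  0.        ,  1.        ]])}
{'mtx': array([[404.52784382,   0.        , 250.08708967],
       [  0.        , 404.52784382, 189.81797365],
       [  0.        ,   0.        ,   1.        ]]), 'camera_from_world': array([[ 7.28706774e-03, -9.99972150e-01,  1.61182131e-03,
         1.73784773e-02],
       [-9.97697733e-01, -7.37915740e-03, -6.74149959e-02,
         5.25051753e-01],
       [ 6.74250123e-02, -1.11685283e-03, -9.97723719e-01,
         1.26909534e+00],
       [ 0.00000000e+00,  0.00000000e+00,  0.00000000e+00,
         1.00000000e+00]])}
```

View pics/scene0.png

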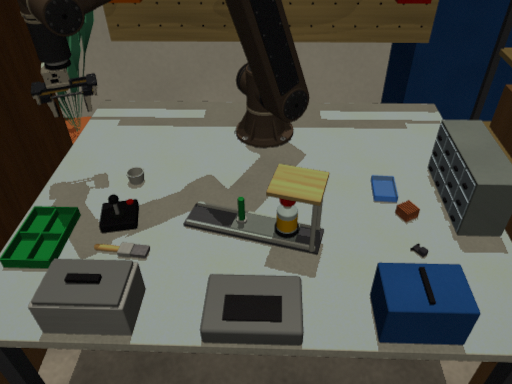

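View pics/top0.png

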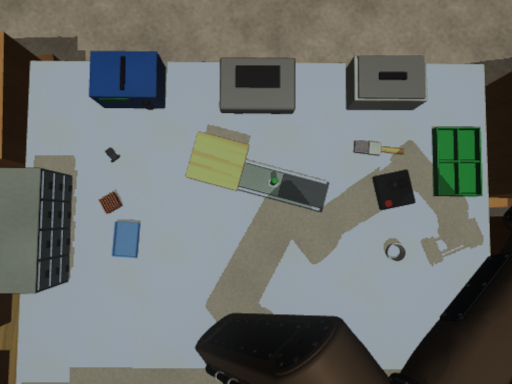

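The scene view shows the green post at about (241,208) and the bottle under the canopy at (287,220). In the top view the canopy is centred near (217,160), the post is at (274,181), and the rail runs right to about (327,195). I'll measure these more accurately.

```bash
cat > h.py <<'E'
from station import arm
import cv2,numpy as np
def cloud(n,d):
    c=arm.camera_model(n);K=c['mtx'];T=np.linalg.inv(c['camera_from_world'])
    v,u=np.mgrid[:384,:512]
    P=np.stack([(u-K[0,2])/K[0,0]*d,(v-K[1,2])/K[1,1]*d,d],-1)
    return P@T[:3,:3].T+T[:3,3]
E
python3 - <<'E'
from h import *
for n in('top','scene'):
    z=np.load(n+'0.npz');p,d=z['p'],z['d'];W=cloud(n,d);hsv=cv2.cvtColor(p,cv2.COLOR_BGR2HSV)
    ok=(d>0)&(W[...,0]>.35)&(W[...,0]<.8)&(abs(W[...,1])<.3)
    g=ok&(hsv[...,0]>45)&(hsv[...,0]<85)&(hsv[...,1]>100)&(W[...,2]>.03)
    v,u=np.nonzero(g);print(n,'green',g.sum(),u.mean(),v.mean(),W[g].mean(0),W[g][:,2].max(), np.median(W[g&(W[...,2]>.105)],0))
    c=ok&(W[...,2]>.205)&(W[...,2]<.23)&(W[...,1]>-.1)
    c=c&(hsv[...,0]>15)&(hsv[...,0]<40)&(hsv[...,1]>60)
    r=cv2.minAreaRect(W[c][:,:2].astype(np.float32)*1000);print('canopy',c.sum(),r,np.median(W[c][:,2]))
    m=ok&(W[...,2]>.008)&(W[...,2]<.05)
    m=cv2.morphologyEx(m.astype(np.uint8),cv2.MORPH_OPEN,np.ones((3,3)))>0
    r=cv2.minAreaRect(W[m][:,:2].astype(np.float32)*1000);print('rail',m.sum(),r,cv2.boxPoints(r).round())
    rd=ok&((hsv[...,0]<8)|(hsv[...,0]>172))&(hsv[...,1]>150)&(W[...,2]>.1)
    if rd.any(): print('red',rd.sum(),W[rd].mean(0),W[rd].min(0),W[rd].max(0))
p=np.load('top0.npz')['p'];cv2.imwrite('pics/c1.png',cv2.resize(p[115:225,170:340],None,fx=4.5,fy=4.5,interpolation=2))
E
```

```text
top green 40 273.875 180.35 [ 0.54747796 -0.04894487  0.10711679] 0.1221972838018075 [ 0.54821917 -0.04907931  0.11416591]
canopy 2526 ((591.6682739257812, 111.33810424804688), (144.99075317382812, 129.95822143554688), 75.54873657226562) 0.2159285102640044
rail 2729 ((622.1652221679688, -99.69091796875), (335.7994384765625, 416.947265625), 2.888613700866699) [[ 444.  100.]
 [ 465. -316.]
 [ 800. -299.]
 [ 779.  117.]]
scene green 128 241.0234375 208.0234375 [ 0.55479763 -0.05049771  0.08322438] 0.11959343622664287 [ 0.55398085 -0.05114588  0.11332368]
canopy 1813 ((591.3452758789062, 109.88358306884766), (144.89776611328125, 135.53500366210938), 75.42134857177734) 0.21653927045800836
rail 3199 ((559.25732421875, -19.26507568359375), (420.931396484375, 106.99507904052734), 74.99498748779297) [[ 453. -209.]
 [ 556. -236.]
 [ 665.  170.]
 [ 562.  198.]]
red 72 [0.60491282 0.08148024 0.15441068] [0.5930702  0.06312232 0.14151313] [0.6553731  0.10201871 0.20346248]
```

View pics/c1.png

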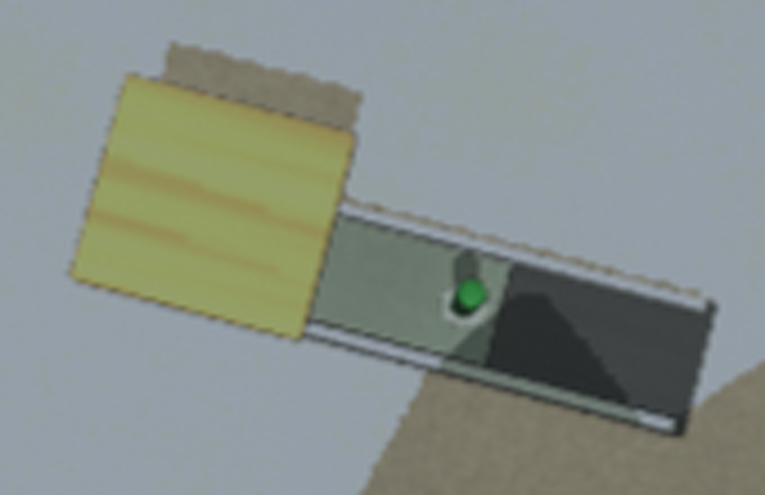

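The canopy rectangle gives the station pose: y axis at 75.5°, origin about (0.5596, -0.0124). That puts the handle at about (0.550, -0.051), the extended bottle at (0.547, -0.061) and the cap seat at z 0.157. The crop agrees, showing the post at (470,293) on the carriage. Next I'll move above the handle.

Emit:
move_arm:
  rows: "0 0 0 -0.0348 0.0296 0 0.0876;0 0 0 -0.0348 0.0296 0 0.0876;0 0 0 -0.0348 0.0296 0 0.0876;0 0 0 -0.0348 0.0296 0 0.0876;0 0 0 -0.0348 0.0296 0 0.0876;0 0 0 -0.0348 0.0296 0 0.0876;0 0 0 -0.0348 0.0296 0 0.0876;0 0 -8.8 0 0 0 0.0876"

```text
t: 1.1
eef_pos: [0.4065, -0.3349, 0.2346]
ee_rot: [3.141, 0.0, -2.586]
force: [0.4, -0.5, 0.0]
width: 0.0873
gripper_force: 0.0
```

Emit:
move_arm:
  rows: "0 0 -8.8 0 0 0 0.0876;0 0 -8.8 0 0 0 0.0876;0 0 -8.8 0 0 0 0.0876;0 0 -8.8 0 0 0 0.0876;0 0 -8.7 0 0 0 0.0876;0 0 0 0 0 0 0.0876"

```text
t: 1.85
eef_pos: [0.4052, -0.3372, 0.2343]
ee_rot: [3.141, 0.0, -1.826]
force: [-0.1, 0.1, -0.3]
width: 0.0875
gripper_force: 0.0
```

Emit:
move_arm:
  rows: "0 0 0 -0.0448 -0.0097 0.01 0.0876;0 0 0 -0.0448 -0.0097 0.01 0.0876;0 0 0 -0.0448 -0.0097 0.01 0.0876;0 0 0 -0.0448 -0.0097 0.01 0.0876;0 0 0 -0.0448 -0.0097 0.01 0.0876;0 0 0 -0.0448 -0.0097 0.01 0.0876;0 0 0 -0.0448 -0.0097 0.01 0.0876;0 0 0 0 0 0 0.0876"

```text
t: 2.85
eef_pos: [0.5507, -0.0485, 0.1634]
ee_rot: [3.14, -0.001, -1.826]
force: [-0.5, -0.3, -0.2]
width: 0.0873
gripper_force: 0.0
```

```bash
python3 - <<'E'
from h import *
s=arm.get_state();print(s['eef_pos'],s['ee_rot'])
p,d=arm.grab_frame('wrist');cv2.imwrite('pics/w1.png',p);np.savez('w1.npz',p=p,d=d)
m=arm.camera_model('wrist');print(m)
K=m['mtx'];v,u=np.mgrid[:384,:512]
P=np.stack([(u-K[0,2])/K[0,0]*d,(v-K[1,2])/K[1,1]*d,d],-1)@m['mount'][:3,:3].T+m['mount'][:3,3]
from scipy.spatial.transform import Rotation as R
W=P@R.from_euler('xyz',s['ee_rot']).as_matrix().T+s['eef_pos']
h=cv2.cvtColor(p,cv2.COLOR_BGR2HSV);g=(d>0)&(h[...,0]>45)&(h[...,0]<85)&(h[...,1]>100)
t=g&(abs(W[...,2]-.115)<.004)
if t.any(): print(t.sum(),P[t].mean(0),cv2.minEnclosingCircle(P[t][:,:2].astype(np.float32)),W[t].mean(0))
E
```

```text
[ 0.55065966 -0.04854079  0.16339007] [ 3.14013278e+00 -6.44474691e-04 -1.82585636e+00]
{'mtx': array([[266.43967654,   0.        , 259.67186308],
       [  0.        , 266.43967654, 191.48015121],
       [  0.        ,   0.        ,   1.        ]]), 'mount': array([[ 2.32689008e-04, -9.61393308e-01, -2.75177859e-01,
         7.54441780e-02],
       [ 9.99999960e-01,  1.79421990e-04,  2.18745430e-04,
        -3.96322388e-04],
       [-1.60927433e-04, -2.75177899e-01,  9.61393311e-01,
        -1.50438684e-01],
       [ 0.00000000e+00,  0.00000000e+00,  0.00000000e+00,
         1.00000000e+00]])}
436 [0.00540786 0.00135965 0.04855066] ((0.0046410709619522095, 0.001344375079497695), 0.009778689593076706) [ 0.5479031  -0.05344304  0.11484494]
```

View pics/w1.png

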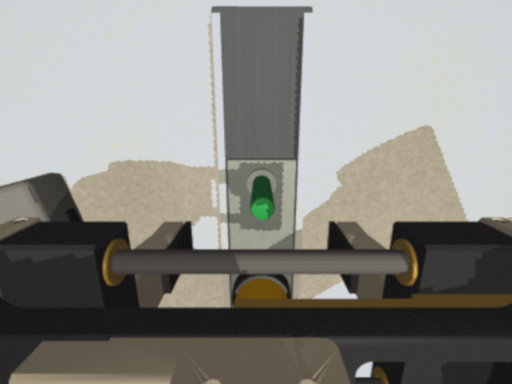

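The wrist view shows the post top at (262,208), 5 mm ahead along tool x and centred between the fingers. I'll descend and grip it.

Emit:
move_arm:
  rows: "0 0 0 0.005 0.001 0 0.0876;0 0 0 0 0 0.028 0.0876;0 0 0 0 0 0.028 0.0876;0 0 0 0 0 0.028 0.0876;0 0 0 0 0 0 0.01;0 0 0 0 0 0 0.01;0 0 0 0 0 0 0.01;0 0 0 0 0 0 0.01"
  squeeze: 40

```text
t: 3.9
eef_pos: [0.5483, -0.0554, 0.0816]
ee_rot: [-3.14, 0.001, -1.825]
force: [0.1, -0.0, -0.6]
width: 0.0533
gripper_force: 0.0
```

Emit:
move_arm:
  rows: "0 0 0 0 0 0 0.01;0 0 0 0 0 0 0.01;0 0 0 0 0 0 0.01;0 0 0 0 0 0 0.01;0 0 0 0 0 0 0.01;0 0 0 0 0 0 0.01"
  squeeze: 40

```text
t: 4.65
eef_pos: [0.547, -0.0553, 0.0804]
ee_rot: [3.14, -0.0, -1.825]
force: [-4.5, 2.5, 4.9]
width: 0.0192
gripper_force: 40.0
```

Emit:
move_arm:
  rows: "0 0 0 0.008 0 0 0.01;0 0 0 0.018 0 0 0.01;0 0 0 0.02 0 0 0.01;0 0 0 0.02 0 0 0.01;0 0 0 0.02 0 0 0.01;0 0 0 0.02 0 0 0.01;0 0 0 0.02 0 0 0.01;0 0 0 0.012 0 0 0.01"

```text
t: 5.65
eef_pos: [0.512, -0.1889, 0.0805]
ee_rot: [3.14, 0.001, -1.826]
force: [-3.7, 9.0, 4.2]
width: 0.0192
gripper_force: 40.0
```

Emit:
move_arm:
  rows: "0 0 0 0.005 0 0 0.01;0 0 0 0.003 0 0 0.01;0 0 0 0.003 0 0 0.01;0 0 0 0 0 0 0.01"

```text
t: 6.15
eef_pos: [0.5093, -0.1993, 0.0804]
ee_rot: [3.14, 0.0, -1.825]
force: [-4.6, 4.9, 4.4]
width: 0.0193
gripper_force: 40.0
```

Emit:
move_arm:
  rows: "0 0 0 0.003 0 0 0.01;0 0 0 0.002 0 0 0.01;0 0 0 0 0 0 0.01"

```text
t: 6.52
eef_pos: [0.509, -0.2007, 0.0804]
ee_rot: [3.141, 0.005, -1.825]
force: [-3.7, 28.6, 9.3]
width: 0.0194
gripper_force: 40.0
```

The end stop is reached: 28 N and about 150 mm of travel. I'll relieve the force, open and rise.

Emit:
move_arm:
  rows: "0 0 0 -0.004 0 0 0.01;0 0 0 0 0 0 0.0876;0 0 0 0 0 0 0.0876;0 0 0 0 0 0 0.0876;0 0 0 0 0 0 0.0876;0 0 0 0 0 0 0.0876;0 0 0 0 0 -0.04 0.0876;0 0 0 0 0 -0.05 0.0876"

```text
t: 7.52
eef_pos: [0.5092, -0.2006, 0.1706]
ee_rot: [3.139, -0.001, -1.825]
force: [0.6, 0.7, -0.4]
width: 0.0831
gripper_force: 0.0
```

Emit:
move_arm:
  rows: "0 0 0 0 0 -0.05 0.0876;0 0 0 -0.03 0 -0.04 0.0876;0 0 0 -0.05 0 0 0.0876;0 0 0 0 0 0 0.0876;0 0 0 0 0 0 0.0876"

```text
t: 8.15
eef_pos: [0.53, -0.1231, 0.2604]
ee_rot: [3.141, -0.0, -1.824]
force: [0.6, 0.1, 0.7]
width: 0.0877
gripper_force: 0.0
```

```bash
cat >> h.py <<'E'
from scipy.spatial.transform import Rotation as R
def wrist(f):
    s=arm.get_state();print(s['t'],s['eef_pos'],s['ee_rot'],s['width'],s['force'])
    p,d=arm.grab_frame('wrist');cv2.imwrite(f,p)
    m=arm.camera_model('wrist');K=m['mtx'];v,u=np.mgrid[:384,:512]
    P=np.stack([(u-K[0,2])/K[0,0]*d,(v-K[1,2])/K[1,1]*d,d],-1)@m['mount'][:3,:3].T+m['mount'][:3,3]
    return p,d,P,P@R.from_euler('xyz',s['ee_rot']).as_matrix().T+s['eef_pos'],cv2.cvtColor(p,cv2.COLOR_BGR2HSV)
E
python3 - <<'E'
from h import *
p,d,P,W,h=wrist('pics/w2.png')
g=(d>0)&((h[...,0]<8)|(h[...,0]>172))&(h[...,1]>120)
t=g&(abs(W[...,2]-.176)<.004)
print(t.sum(),cv2.minEnclosingCircle(P[t][:,:2].astype(np.float32)),cv2.minEnclosingCircle(W[t][:,:2].astype(np.float32)),W[t].mean(0))
E
```

```text
8.15 [ 0.52996366 -0.12313093  0.26036735] [ 3.14117041e+00 -1.93312783e-04 -1.82418240e+00] 0.08773955496410064 [0.59426377 0.08292548 0.7208191 ]
461 ((-0.06300172209739685, 8.230421371990815e-06), 0.023661591112613678) ((0.5457092523574829, -0.06214592605829239), 0.023661600425839424) [ 0.54448803 -0.06642292  0.17588932]
```

View pics/w2.png

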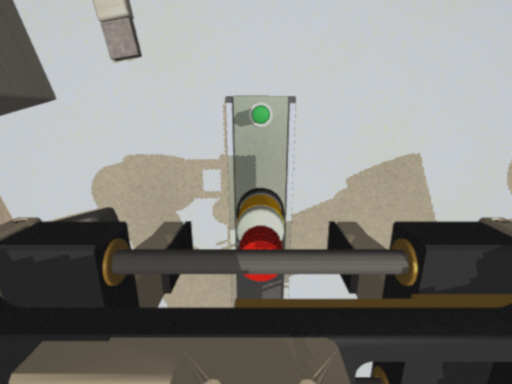

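The carriage front is at the rail end, so it is at the stop. The cap is at about (261,253), 63 mm behind the TCP and laterally centred. I'll move above it, pre-turn clockwise by 38° and descend.

Emit:
move_arm:
  rows: "0 0 0 -0.0315 0 0 0.0876;0 0 0 -0.0314 0 0 0.0876;0 0 9.5 0 0 0 0.0876;0 0 9.5 0 0 0 0.0876;0 0 9.5 0 0 0 0.0876;0 0 9.5 0 0 0 0.0876;0 0 0 0 0 0.02 0.0876;0 0 0 0 0 0 0.0876"

```text
t: 9.2
eef_pos: [0.5449, -0.0634, 0.239]
ee_rot: [3.14, -0.003, -2.49]
force: [-0.1, 0.1, 0.3]
width: 0.0877
gripper_force: 0.0
```

Emit:
move_arm:
  rows: "0 0 0 -0.001 0 0.025 0.0876;0 0 0 0 0 0.025 0.0876;0 0 0 0 0 0.025 0.0876;0 0 0 0 0 0.014 0.0876;0 0 0 0 0 0 0.044;0 0 0 0 0 0 0.044;0 0 0 0 0 0 0.035;0 0 0 0 0 0 0.035"
  squeeze: 35

```text
t: 10.2
eef_pos: [0.5471, -0.0616, 0.1522]
ee_rot: [-3.141, 0.001, -2.488]
force: [0.1, -0.1, -0.0]
width: 0.0532
gripper_force: 0.0
```

Emit:
move_arm:
  rows: "0 0 0 0 0 0 0.035;0 0 0 0 0 0 0.035;0 0 0 0 0 0 0.035"

```text
t: 10.58
eef_pos: [0.5468, -0.0615, 0.1518]
ee_rot: [3.142, 0.0, -2.488]
force: [-2.8, 3.4, 4.8]
width: 0.0453
gripper_force: 35.0
```

Emit:
move_arm:
  rows: "0 0 0 0 0 0.003 0.035;0 0 0 0 0 0.002 0.035;0 0 0 0 0 0 0.035"

```text
t: 10.95
eef_pos: [0.5468, -0.0615, 0.1469]
ee_rot: [3.142, 0.0, -2.488]
force: [-2.7, 3.3, 5.4]
width: 0.0452
gripper_force: 35.0
```

Emit:
move_arm:
  rows: "0 0 0 0 0 0.001 0.035;0 0 0 0 0 0 0.035;0 0 0 0 0 0 0.035"

```text
t: 11.32
eef_pos: [0.5468, -0.0615, 0.1462]
ee_rot: [-3.141, 0.0, -2.488]
force: [-4.3, 4.6, 8.6]
width: 0.0454
gripper_force: 35.0
```

```bash
python3 - <<'E'
from h import *
W=None
p,d=arm.grab_frame('scene');W=cloud('scene',d);h=cv2.cvtColor(p,cv2.COLOR_BGR2HSV)
g=(d>0)&((h[...,0]<8)|(h[...,0]>172))&(h[...,1]>120)&(np.hypot(W[...,0]-.547,W[...,1]+.062)<.05)&(W[...,2]>.12)
print(g.sum(),W[g].mean(0) if g.any() else 0,W[g].max(0),W[g].min(0))
s=arm.get_state();print(s['eef_pos'],s['force'],s['moment'])
c=arm.camera_model('scene');x=c['mtx']@(c['camera_from_world']@[.547,-.062,.157,1])[:3];u,v=(x[:2]/x[2]).astype(int);print(u,v)
cv2.imwrite('pics/c3.png',cv2.resize(p[v-50:v+50,u-65:u+65],None,fx=6,fy=6,interpolation=2))
E
```

```text
228 [ 0.55762739 -0.05551903  0.16221517] [ 0.59561028 -0.03728606  0.31068682] [ 0.52589174 -0.07511872  0.13392989]
[ 0.54682994 -0.06152538  0.14623933] [-3.64596452  3.83670974  8.79584007] [ 1.40331157  1.6620212  -0.01323219]
236 187
```

View pics/c3.png

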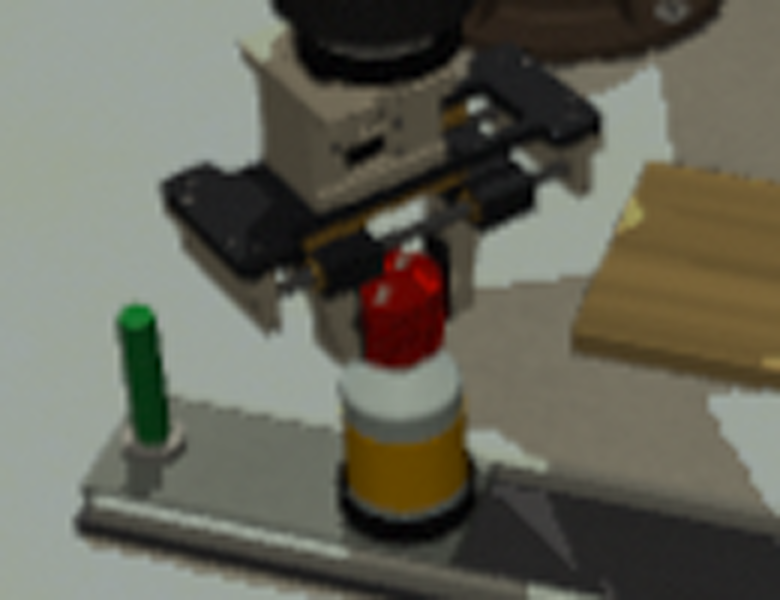

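The scene crop shows the fingers on the red cap (400,310), clear of the canopy. The TCP is down 5.6 mm and the force has started to rise, so the cap is pressed to the bottom. Now I'll twist.

Emit:
move_arm:
  rows: "0 0 -6 0 0 0 0.035;0 0 -8 0 0 0 0.035;0 0 -8 0 0 0 0.035;0 0 -8 0 0 0 0.035"
  squeeze: 40

```text
t: 11.88
eef_pos: [0.5473, -0.0611, 0.1463]
ee_rot: [-3.141, 0.001, -1.96]
force: [-2.7, 5.5, 8.2]
width: 0.0453
gripper_force: 40.0
```

Emit:
move_arm:
  rows: "0 0 -8 0 0 0 0.035;0 0 -8 0 0 0 0.035;0 0 -8 0 0 0 0.035;0 0 -8 0 0 0 0.035;0 0 -8 0 0 0 0.035;0 0 -8 0 0 0 0.035;0 0 0 0 0 0 0.035"

```text
t: 12.75
eef_pos: [0.5472, -0.0612, 0.1463]
ee_rot: [-3.14, -0.0, -1.124]
force: [-2.5, 4.9, 8.0]
width: 0.0454
gripper_force: 40.0
```

```bash
python3 - <<'E'
from h import *
s=arm.get_state();print(s['eef_pos'],s['ee_rot'],s['force'],s['moment'])
p,d=arm.grab_frame('scene');u,v=236,187
cv2.imwrite('pics/c4.png',cv2.resize(p[v-50:v+50,u-65:u+65],None,fx=6,fy=6,interpolation=2))
E
```

```text
[ 0.54724099 -0.06120992  0.1462582 ] [-3.14032318e+00 -5.22803220e-05 -1.12439638e+00] [-2.52274928  4.93270564  8.00847168] [1.75618802 1.37979509 0.01745263]
```

View pics/c4.png

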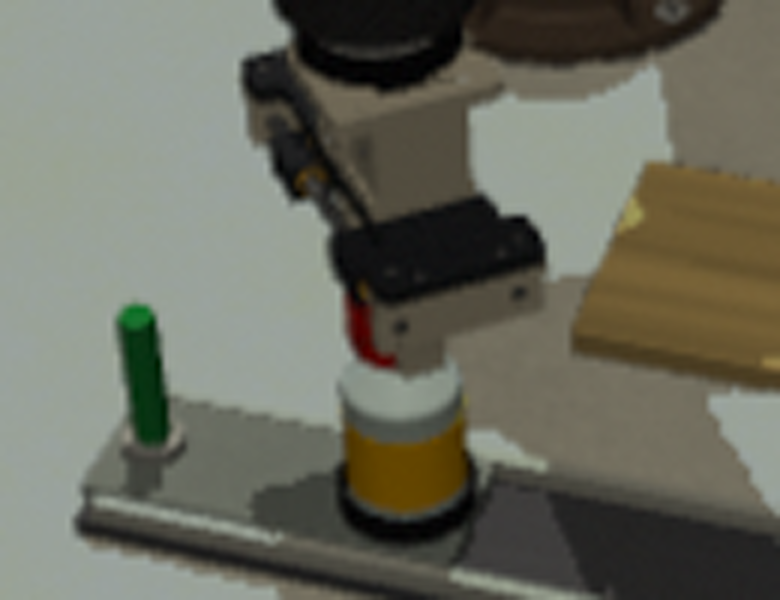

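The gripper has turned 78° with the cap in it and no drag moment. I'll lift gently and watch the force.

Emit:
move_arm:
  rows: "0 0 0 0 0 -0.004 0.035;0 0 0 0 0 -0.004 0.035;0 0 0 0 0 -0.004 0.035;0 0 0 0 0 0 0.035"

```text
t: 13.3
eef_pos: [0.5465, -0.062, 0.1575]
ee_rot: [3.141, -0.0, -1.127]
force: [-0.9, 1.4, 0.4]
width: 0.0454
gripper_force: 40.0
```

Emit:
move_arm:
  rows: "0 0 0 0 0 -0.008 0.035;0 0 0 0 0 -0.012 0.035;0 0 0 0 0 -0.012 0.035;0 0 0 0 0 -0.012 0.035;0 0 0 0 0 -0.01 0.035;0 0 0 0 0 0 0.035;0 0 0 0 0 0 0.035;0 0 0 0 0 0 0.035"

```text
t: 14.3
eef_pos: [0.5465, -0.0617, 0.211]
ee_rot: [3.141, 0.0, -1.127]
force: [0.3, -0.6, -0.9]
width: 0.0453
gripper_force: 40.0
```

```bash
python3 - <<'E'
from h import *
s=arm.get_state();print(s['t'],s['eef_pos'],s['ee_rot'],s['force'],s['width'],s['gripper_force'])
p,d=arm.grab_frame('scene');u,v=236,180
cv2.imwrite('pics/c5.png',cv2.resize(p[v-55:v+55,u-65:u+65],None,fx=5,fy=5,interpolation=2))
E
```

```text
14.3 [ 0.54649638 -0.06173037  0.2110187 ] [ 3.14066525e+00  3.24213954e-04 -1.12692173e+00] [ 0.32654848 -0.64292352 -0.88851401] 0.04526503605469393 39.99994981801137
```

View pics/c5.png

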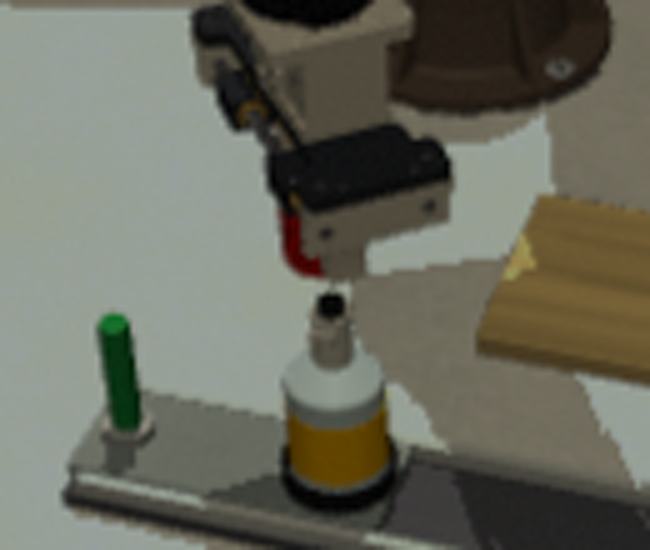

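The bottle's neck is open at (330,310). The cap is held upright above it at (300,250), and the carriage is still at the stop. I'm handing the job in.

```bash
python3 -c "
from station import arm
print(arm.job_done())"
```

```text
the job is handed in; nothing more can be done
None
```

The job is handed in: the bottle is slid out to its end stop, and the cap was pressed, turned 78° and lifted off, and is now held upright and still about 6 cm above the open neck; the hand-in gave no verdict.

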